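# Hang the ball-grip trowel plumb in the keeper stand

### The job

Hang the trowel (the tool with the scoop, not the three-pronged claw) in the slot of the steel stand. First swing the stand's keeper bar wide open, about a right angle or more; then pick the trowel up by its wooden ball and lift it clear of the table, ease the grip so that it swings plumb below the fingers, and grip it firmly again before carrying it. Let it down into the slot so that it hangs by its guard plate, let go, and swing the keeper fully shut; leave everything else where it stands.

Things in the scene. Friction and masses are not known exactly. Their poses are not given: they have to be found in the camera images.
- trowel_ball (a point): Trowel, 182 mm, 0.25-0.47 kg, heavy end the steel scoop. Point = centre of its 44 mm wooden ball; x axis runs from scoop to ball (up when plumb). Below the ball centre: 56 x 44 mm guard plate, underside at 46; 16 mm shank; scoop 56 x 32 wide, 76 to 160 mm. Lies level, x roughly towards the robot, ball centre 22 mm up. Pinched at 60 N it stays near level or droops; eased to 5-35 N it swings down.
- stand_seat (a point): Fixed stand with a level 8 mm plate, its top 160 mm over the table. The plate has a 30 mm wide slot open to the stand's -x (robot side). Point = where the shank belongs: on the plate's top face, slot centre line; slot mouth 51 mm to its -x, closed end 16 mm to its +x, post 60 mm to its +x. Hung, the guard rests on the plate, ball centre 46 mm above this point. Axes: the stand's; z up.
- keeper_hinge (a point): Upright hinge axis of the keeper bar, on the plate's +y arm beside the slot mouth: 43 mm to the -x and 45 mm to the +y of stand_seat, at the plate's top.
- keeper_peg (a point): Middle of the upright steel peg (14 mm thick, 40 mm tall, from 8 to 48 mm over the plate) at the free end of the keeper bar, 94 mm from the hinge. Push it sideways with the fingertips to swing the bar.
- keeper (a joint): Angle of the keeper bar, a flat bar 12 mm wide lying on the plate: 0 = closed across the slot mouth (along the stand's -y from the hinge), grows as it swings out towards the stand's -x; 1.57 = pointing straight out; stop at 1.9. Pushing it takes about 1 N; it stays where it is left.
- handfork: Three-pronged claw with the same wooden ball and guard plate as the trowel, 180 mm long, lying on the table; a bystander. Origin on the table under its ball.
- mug: Clear straight mug, 76 mm wide, 95 mm high; a bystander. Origin at the centre of its underside.
- pot: Terracotta flower pot, 108 mm wide, 105 mm high; a bystander. Origin at the centre of its underside.
- spool: Wire spool standing upright, 64 mm wide, 58 mm high; a bystander. Origin at the centre of its underside.
- secateurs: Green-handled secateurs, about 175 mm long, lying; a bystander. Origin at the centre of its underside.
- pinecone: Dark pine cone standing upright, 54 mm wide, 70 mm high; a bystander. Origin at the centre of its underside.
- candle: White pillar candle, 60 mm wide, 85 mm high; a bystander. Origin at the centre of its underside.

How it is judged:
By the outcome, as a careful person would: the job done as asked, in the order asked, and still so for the second after the job is handed in, with the robot touching nothing.
It also fails if it takes over 72 s, if anything falls off the work surface, if the arm or the gripper's body presses on something with over 40 N, if the wrist force passes 120 N, or if a joint passes its speed limit or range.

### The arm

A 6-joint arm with a two-finger parallel gripper is mounted at the origin on the work surface. World frame = base frame: x ahead of the robot, y to its left, z up, the work surface at z = 0. Lengths are in m, angles in rad, forces in N, time in s.
With the tool pointing down it reaches from about 0.25 to 0.775 m from the base axis. Payload 4 kg.
Tool frame: the origin (TCP) lies where the fingers leave the gripper's body, on its centre line; the fingertips stand 97 mm ahead of it and the grasp point (between the pads) lies 78 mm ahead of it; z points along the fingers, x is the direction in which the jaws open and shut, and the axes are right-handed (so a half turn about z gives the same grasp; the last joint's range is limited). The gripper opens to 94 mm and grips with 3 to 60 N. Pads are 16 mm wide; open, the fingers measure 119 mm over their backs; the gripper's body (75 mm by 177 mm) begins 78 mm behind the grasp point.
Start: joints at [-1.323, 0.087, 1.371, -0, 1.684, -0.103], TCP at [0.189, -0.517, 0.303] pointing down, gripper open.
Joint ranges: [-3.1, 3.1], [-0.76, 2.03], [0.27, 2.55], [-1.08, 4.22], [0.17, 2.65], [-2.57, 2.57]. Speed limits (rad/s): [2.79, 2.79, 3.14, 3.14, 3.14, 3.14].

### API

Orientations are given as [roll, pitch, yaw] about the fixed x, y, z axes, in that order (R = Rz(yaw) Ry(pitch) Rx(roll)).
In Python, from bench import * gives the robot as it stands.
- The arm moves only by the tool jog_arm, never from a script. Its argument "moves" is a list of rows, each a list of 7 numbers: the turn, a rotation vector about the world's x, y, z in rad, then the shift along the world's x, y, z in mm, then the finger opening in mm, from 0 to 94. In form: [[rx, ry, rz, tx, ty, tz, fingers], ...]. A call has 1 to 12 rows; each row shifts and turns the commanded pose from where the row before left it; what a row does not reach is not made up. A row lasts 1/8 s, in which the tool goes at most 62.5 mm and 10.7 degrees, less where a joint would pass 70% of its speed; a pose out of reach is approached as far as the arm can. A call is refused whole if a number of a shift passes 62.5 or a number of a turn 0.188, either way. A call with a gripper value outside its range is refused whole. The fingers move at their own pace and stop on an object; the grip force is fixed at half the most. Time passes only in rows, so rows that do not move let the fingers close. It gives the time, the measured TCP pose, the force and the opening at its end, in the units of the state.
- get_obs(): the state, without advancing time (a new reading comes with each control period).
- snapshot(name): name is "scene" or "top" or "wrist"; returns the picture (400x640x3 uint8, red, green, blue); there is no depth.
- get_calibration(name): a dict with "camera_matrix" (3x3 intrinsics, pixels), "R" (3x3) and "t" (3): a world point X has camera coordinates R X + t. Camera axes: x right, y down, z forward; pixel columns grow to the right and rows downward; lengths in m; the calibration is good to about 2 mm. A picture is of the moment at which its call begins: read the wrist's pose just before it. get_calibration takes no time and is no camera call; for the wrist camera it gives the pose at the moment of the call.
- close_job(): hands the job in, once; it reports no verdict.
Trained networks look in the newest picture that a camera, given by its name, has taken for a name from the list of things; names that differ only in an ending like _2 or _b are one class to them, and where a whole thing is asked for, a point or a joint stands for the part that bears it (a point fixed in the world has none). Each returns a list of dicts, best first, with "conf" (0 to 1); they miss things now and then, are a little off and sometimes report something else, mostly with a low value. They report only what shows in the picture. A call takes as long as a camera call.
- look_for(label, camera): "bbox" ([left, top, right, bottom] in pixels, round what is visible of it).
The state is a dict: "time": time; "joint_positions": joint angles; "qvel": joint speeds; "joint_torque": joint torques, N m; "tool_pos": TCP position; "ee_rot": TCP orientation; "wrist_force": force on the tool from outside, world axes, zero at the start; "wrist_torque": the same for the moment, N m; "width": finger opening in m.
Only numpy, scipy, OpenCV 4.12 (cv2) and the standard library are available. Lean on these libraries where they do the work, as an engineer would, in place of code of your own. Each camera call takes 0.05 s, during which the arm holds its last target.

## Working session

There is one attempt and no reset: what is moved stays moved. The work goes in short steps, Python scripts to look and compute and a tool call to move; the robot and the scene stay as the last step left them, time stands still between calls to the robot, and variables do not carry over. Pictures are saved under pics/ and viewed, and the job is handed in when it is done.

Besides the shell and the picture viewer there is one more tool, called after "Request:" by a JSON object that holds its "op" and its "data", one argument or row to a line. jog_arm: Moves the arm, as the interface text tells. Its arguments: {"type":"object","properties":{"moves":{"type":"array","items":{"type":"array","items":{"type":"number"}}}},"required":["moves"]}

```bash
mkdir -p pics; ls; python3 - <<'E'
from bench import *
import cv2
print(get_obs())
for n in ("scene","top"):
    im=snapshot(n); cv2.imwrite(f"pics/{n}0.png",im[:,:,::-1])
    c=get_calibration(n); print(n,c)
    for l in ["trowel_ball","keeper_peg","keeper","handfork","stand_seat","mug","pot","spool","secateurs","pinecone","candle"]:
        print(l,[( [round(v) for v in d["bbox"]],round(d["conf"],2)) for d in look_for(l,n)][:3])
E
```

```text
pics
{'time': 0.0, 'joint_positions': array([-1.32306950e+00,  8.79308791e-02,  1.37224078e+00, -7.18695925e-06,
        1.68358936e+00, -1.03087311e-01]), 'qvel': array([ 0.00069299,  0.00155442,  0.00054807,  0.00077105, -0.00020261,
       -0.00088913]), 'joint_torque': array([ 9.25426830e-04, -3.40178204e+01, -3.02423823e+01,  7.19183427e-02,
        3.28394689e-02, -1.83514771e-04]), 'tool_pos': array([ 0.18893212, -0.51617394,  0.30152397]), 'ee_rot': array([-3.14137662e+00,  2.15759119e-03, -1.21998276e+00]), 'wrist_force': array([-0.10309311, -0.00030157, -0.13370108]), 'wrist_torque': array([-0.03528627, -0.07987746,  0.02254182]), 'width': 0.093888184064724}
scene {'camera_matrix': array([[379.86594163,   0.        , 317.71397772],
       [  0.        , 379.86594163, 200.18498122],
       [  0.        ,   0.        ,   1.        ]]), 'R': array([[ 0.12426484,  0.99218472,  0.01130165],
       [ 0.67029292, -0.07554086, -0.73824182],
       [-0.73161852,  0.09931292, -0.67444147]]), 't': array([-0.06006553, -0.28922199,  1.65852214])}
trowel_ball [([270, 192, 289, 235], 0.95
[... 617 characters left out ...]
355 , -0.99961396,  0.00596567],
       [-0.99591385,  0.02651986, -0.08632674],
       [ 0.08613521, -0.00828381, -0.99624902]]), 't': array([0.01417862, 0.62179017, 1.42941685])}
trowel_ball [([346, 204, 363, 256], 0.7)]
keeper_peg [([164, 247, 196, 268], 0.43)]
keeper [([257, 200, 290, 211], 0.71)]
handfork [([392, 192, 417, 242], 0.83)]
stand_seat [([261, 168, 302, 213], 0.58), ([394, 194, 412, 243], 0.43), ([377, 164, 392, 184], 0.41)]
mug [([162, 248, 196, 268], 0.97)]
pot [([321, 133, 354, 168], 0.88)]
spool [([377, 163, 396, 185], 0.71)]
secateurs [([422, 181, 467, 219], 0.65)]
pinecone [([258, 165, 302, 212], 0.58), ([312, 239, 323, 259], 0.56)]
candle [([198, 186, 216, 202], 0.71)]
```

```bash
python3 - <<'E'
import cv2
a=cv2.imread("pics/top0.png")[130:280,150:480]; cv2.imwrite("pics/top0c.png",cv2.resize(a,(792,360),interpolation=cv2.INTER_CUBIC))
a=cv2.imread("pics/scene0.png")[150:300,140:470]; cv2.imwrite("pics/scene0c.png",cv2.resize(a,(792,360),interpolation=cv2.INTER_CUBIC))
a=cv2.imread("pics/top0.png")[155:265,250:370]; cv2.imwrite("pics/top0d.png",cv2.resize(a,(600,550),interpolation=cv2.INTER_CUBIC))
E
```

```text
(no output)
```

View pics/top0c.png

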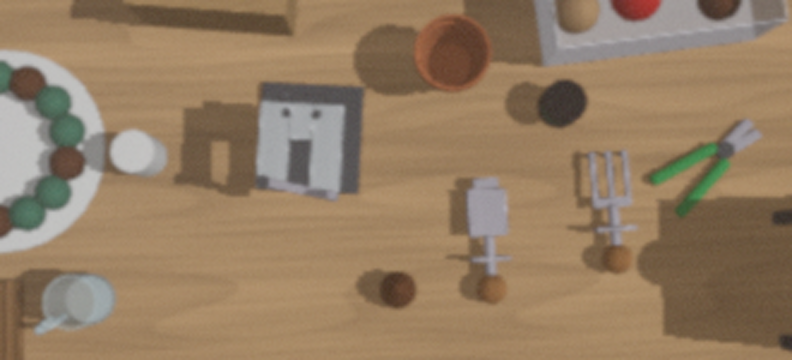

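View pics/scene0c.png

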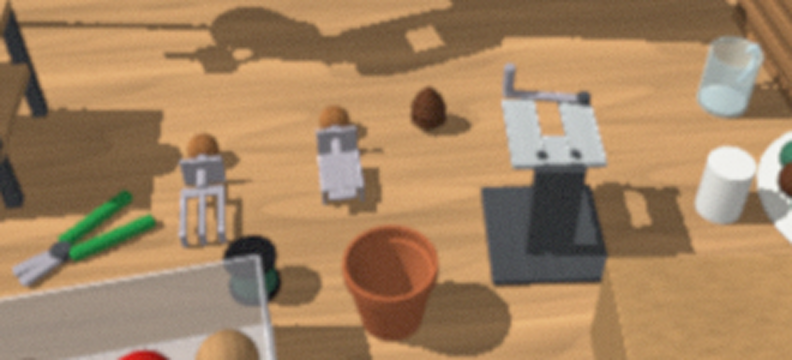

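View pics/top0d.png

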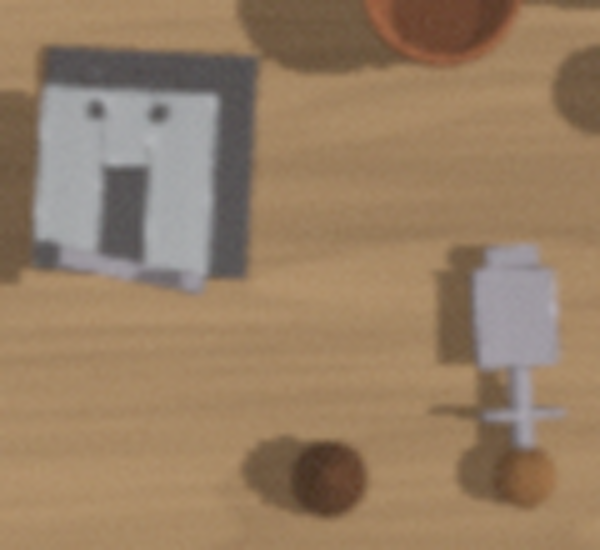

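```bash
cat > h.py <<'E'
from bench import *
import numpy as np, cv2
def ray(c,uv,z):
    K=c["camera_matrix"];R=np.array(c["R"]);t=np.array(c["t"])
    o=-R.T@t; d=R.T@np.linalg.inv(K)@np.array([uv[0],uv[1],1.])
    return o+d*(z-o[2])/d[2]
def proj(c,X):
    p=c["camera_matrix"]@(np.array(c["R"])@np.array(X)+c["t"]); return p[:2]/p[2]
def tri(obs):
    A=[];b=[]
    for c,uv in obs:
        R=np.array(c["R"]);o=-R.T@np.array(c["t"]);d=R.T@np.linalg.inv(c["camera_matrix"])@np.array([uv[0],uv[1],1.]);d/=np.linalg.norm(d)
        P=np.eye(3)-np.outer(d,d);A.append(P);b.append(P@o)
    return np.linalg.lstsq(np.vstack(A),np.hstack(b),rcond=None)[0]
def st():
    o=get_obs(); print("t",round(o["time"],3),"tcp",np.round(o["tool_pos"],4),"rpy",np.round(o["ee_rot"],3),"F",np.round(o["wrist_force"],1),"M",np.round(o["wrist_torque"],2),"w",round(o["width"],4),"q",np.round(o["joint_positions"],2)); return o
E
python3 - <<'E'
from h import *
T=get_calibration("top");S=get_calibration("scene")
td=lambda x,y:(250+x/5,155+y/5); sc=lambda x,y:(140+x/2.4,150+y/2.4)
print("ball",ray(T,td(525,477),.022),ray(S,sc(333,118),.022),tri([(T,td(525,477)),(S,sc(333,118))]))
print("guard",ray(T,td(522,414),.022)); print("scoop end",ray(T,td(513,250),.02))
print("closed end",ray(T,td(126,165),.16),ray(S,sc(557,136),.16))
print("hinge",ray(T,td(45,255),.17),ray(S,sc(584,98),.17))
print("peg",ray(T,td(197,283),.205),ray(S,sc(509,68),.208))
print("plate corners T",[ray(T,td(*p),.16)[:2] for p in [(42,85),(220,93),(210,278),(32,265)]])
print("plate corners S",[ray(S,sc(*p),.16)[:2] for p in [(502,100),(513,163),(605,164),(592,103)]])
for n,p in dict(pine=(328,480),pot=(440,10)).items(): print(n,ray(T,td(*p),.05))
E
```

```text
ball [ 0.4385069  -0.13328493  0.022     ] [ 0.4358271  -0.12992423  0.022     ] [ 0.43876603 -0.13144846  0.02493193]
guard [ 0.48191805 -0.1327328   0.022     ]
scoop end [ 0.59614226 -0.13064318  0.02      ]
closed end [0.64706329 0.12612345 0.16      ] [0.65052504 0.13419195 0.16      ]
hinge [0.59058531 0.17697248 0.17      ] [0.59765268 0.17952003 0.17      ]
peg [0.56850928 0.08030364 0.205     ] [0.57546486 0.086939   0.208     ]
plate corners T [array([0.69959883, 0.17848646]), array([0.69150257, 0.06557821]), array([0.57399098, 0.07454577]), array([0.58520396, 0.18653933])]
plate corners S [array([0.57885198, 0.08094891]), array([0.68931475, 0.07311696]), array([0.70296831, 0.17865899]), array([0.59691628, 0.19121584])]
pine [0.44125966 0.00309228 0.05      ]
pot [ 0.76166992 -0.08305688  0.05      ]
```

```bash
python3 - <<'E'
from h import *
from scipy.spatial.transform import Rotation as Ro
o=st();c=get_calibration("wrist");Rt=Ro.from_euler("xyz",o["ee_rot"]).as_matrix()
R=np.array(c["R"]);p=-R.T@np.array(c["t"])
print("cam in tool",Rt.T@(p-o["tool_pos"])," axes(rows) in tool\n",R@Rt, c["camera_matrix"][0])
E
```

```text
t 1.2 tcp [ 0.189  -0.5165  0.3027] rpy [-3.142 -0.    -1.22 ] F [ 0.4  0.9 -0.4] M [ 0.03  0.02 -0.04] w 0.0942 q [-1.32  0.09  1.37  0.    1.68 -0.1 ]
cam in tool [ 0.00142451 -0.07024577 -0.08268508]  axes(rows) in tool
 [[ 9.99999611e-01 -1.13956047e-04  8.75061218e-04]
 [ 3.24863248e-04  9.69525977e-01 -2.44988316e-01]
 [-8.20476682e-04  2.44988504e-01  9.69525636e-01]] [346.10560613   0.         319.24635716]
```

Request:
{"op": "jog_arm", "data": {
  "moves": [
    [0,0,-0.03,20,45,15,0],
    [0,0,-0.03,20,45,15,0],
    [0,0,-0.03,20,45,15,0],
    [0,0,-0.03,20,45,15,0],
    [0,0,-0.03,20,45,15,0],
    [0,0,-0.03,20,45,15,0],
    [0,0,-0.03,20,45,0,0],
    [0,0,-0.03,20,45,0,0],
    [0,0,-0.03,20,45,0,0],
    [0,0,-0.03,20,45,0,0],
    [0,0,-0.03,20,45,0,0],
    [0,0,-0.03,20,45,0,0]
  ]
}}

```text
time: 2.7
tool_pos: [0.4293, 0.0251, 0.393]
ee_rot: [-3.141, -0.0, -1.581]
wrist_force: [0.4, -0.5, 1.0]
width: 0.0004
```

Request:
{"op": "jog_arm", "data": {
  "moves": [
    [0,0,-0.03,40,30,0,0],
    [0,0,-0.03,40,30,0,0],
    [0,0,0,0,0,0,0]
  ]
}}

```text
time: 3.08
tool_pos: [0.5106, 0.0852, 0.3905]
ee_rot: [3.138, -0.0, -1.637]
wrist_force: [0.3, -0.8, 0.4]
width: 0.0004
```

```bash
python3 - <<'E'
from h import *
st();c=get_calibration("wrist");im=snapshot("wrist");cv2.imwrite("pics/w1.png",im[:,:,::-1])
import pickle;pickle.dump(c,open("w1.pkl","wb"))
E
```

```text
t 3.075 tcp [0.5106 0.0852 0.3905] rpy [ 3.138 -0.    -1.637] F [ 0.3 -0.8  0.4] M [-0.01  0.02  0.03] w 0.0004 q [0.06 0.02 1.27 0.   1.86 1.69]
```

View pics/w1.png

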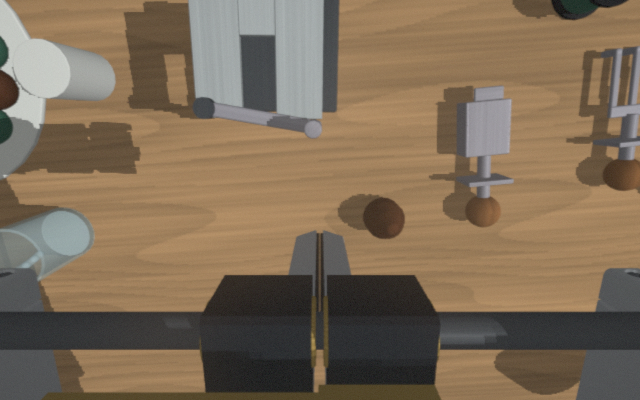

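```bash
python3 - <<'E'
from h import *
import pickle;c=pickle.load(open("w1.pkl","rb"))
for n,p,z in [("hinge",(204,106),.17),("pegtop",(313,129),.208),("closedL",(240,36),.16),("closedR",(275,36),.16),("mouthL",(243,106),.16),("mouthR",(275,111),.16),("Rnear",(323,118),.16),("Rfar",(326,0),.16),("Lfar",(190,0),.16),("Lnear",(195,108),.16),("ball",(483,211),.022),("guard",(484,181),.022),("scoopend",(489,90),.02),("pine",(384,216),.05)]:
    print(n,np.round(ray(c,p,z),4))
a=cv2.imread("pics/w1.png")[0:150,150:360];cv2.imwrite("pics/w1c.png",cv2.resize(a,None,fx=3.7,fy=3.7,interpolation=cv2.INTER_CUBIC))
E
```

```text
hinge [0.5931 0.1759 0.17  ]
pegtop [0.5698 0.0846 0.208 ]
closedL [0.6472 0.1408 0.16  ]
closedR [0.6453 0.1118 0.16  ]
mouthL [0.5913 0.1451 0.16  ]
mouthR [0.5852 0.1177 0.16  ]
Rnear [0.5765 0.0762 0.16  ]
Rfar [0.6693 0.0679 0.16  ]
Lfar [0.6766 0.1781 0.16  ]
Lnear [0.5924 0.1872 0.16  ]
ball [ 0.4378 -0.1335  0.022 ]
guard [ 0.4793 -0.1327  0.022 ]
scoopend [ 0.5945 -0.1338  0.02  ]
pine [0.4484 0.0053 0.05  ]
```

View pics/w1c.png

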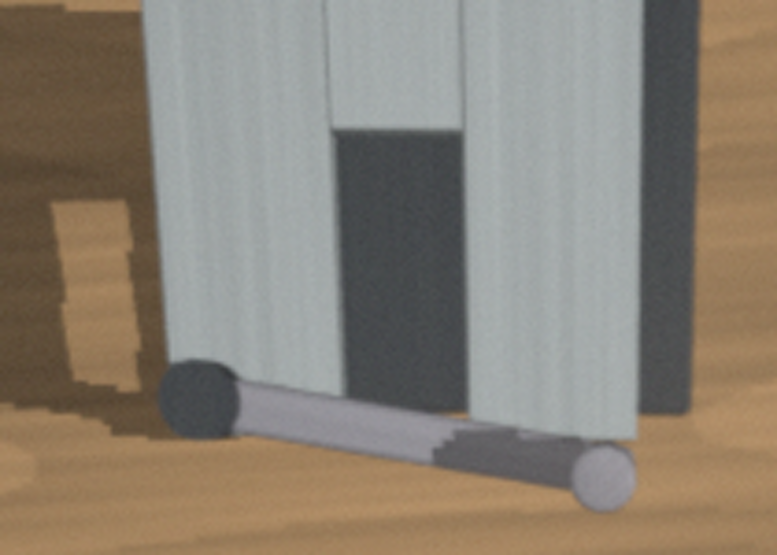

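Request:
{"op": "jog_arm", "data": {
  "moves": [
    [0,0,0,42,-2,0,0],
    [0,0,0,42,-1,0,0],
    [0,0,0,0,0,-36,0],
    [0,0,0,0,0,-36,0],
    [0,0,0,0,0,-36,0],
    [0,0,0,0,0,0,0]
  ]
}}

```text
time: 3.88
tool_pos: [0.5909, 0.0793, 0.2819]
ee_rot: [3.135, -0.001, -1.641]
wrist_force: [-0.5, -0.1, 1.3]
width: 0.0005
```

```bash
python3 - <<'E'
from h import *
o=st()
H=np.array([.592,.176]);x=np.array([.996,-.09]);y=np.array([.09,.996])
P=lambda t:(H+x*-.094*np.sin(t)+y*-.094*np.cos(t))*1000
th=np.linspace(-.12,1.6,14);w=np.array([P(t) for t in th]);print(np.round(w[0]),"\n",np.round(np.diff(w,axis=0)).tolist(),w[-1])
c=get_calibration("wrist");im=snapshot("wrist");cv2.imwrite("pics/w2.png",im[:,:,::-1])
E
```

```text
t 3.875 tcp [0.5909 0.0793 0.2819] rpy [ 3.135e+00 -1.000e-03 -1.641e+00] F [-0.5 -0.1  1.3] M [0.01 0.05 0.04] w 0.0005 q [ 0.04  0.2   1.29 -0.    1.66  1.68]
[595.  82.] 
 [[-12.0, 0.0], [-12.0, 2.0], [-12.0, 4.0], [-11.0, 5.0], [-10.0, 7.0], [-10.0, 8.0], [-8.0, 9.0], [-7.0, 10.0], [-6.0, 11.0], [-4.0, 12.0], [-3.0, 12.0], [-1.0, 12.0], [1.0, 12.0]] [498.66294895 187.19016876]
```

View pics/w2.png

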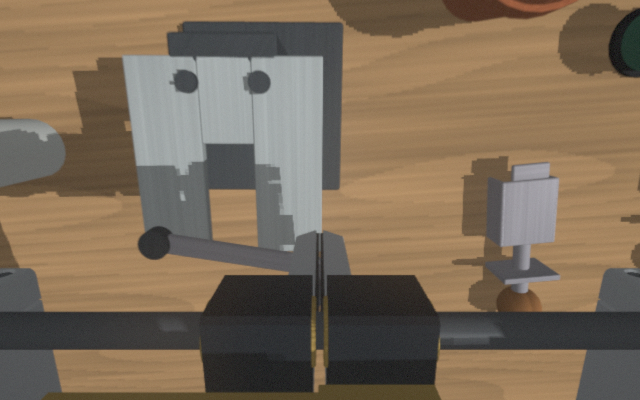

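Request:
{"op": "jog_arm", "data": {
  "moves": [
    [0,0,0,-9,2,0,0],
    [0,0,0,-12,3,0,0],
    [0,0,0,-12,4,0,0],
    [0,0,0,-11,5,0,0],
    [0,0,0,-10,7,0,0],
    [0,0,0,-9,8,0,0],
    [0,0,0,-8,9,0,0],
    [0,0,0,-7,10,0,0],
    [0,0,0,-6,11,0,0],
    [0,0,0,-4,12,0,0],
    [0,0,0,-3,12,0,0],
    [0,0,0,-1,12,0,0]
  ]
}}

```text
time: 5.42
tool_pos: [0.5005, 0.1761, 0.2844]
ee_rot: [3.141, -0.001, -1.64]
wrist_force: [0.3, -1.3, -0.8]
width: 0.0003
```

```bash
python3 - <<'E'
from h import *
o=st()
c=get_calibration("wrist");im=snapshot("wrist");cv2.imwrite("pics/w3.png",im[:,:,::-1])
im=snapshot("scene");cv2.imwrite("pics/s3.png",cv2.resize(im[140:300,250:450,::-1],None,fx=3.5,fy=3.5))
E
```

```text
t 5.425 tcp [0.5005 0.1761 0.2844] rpy [ 3.141e+00 -1.000e-03 -1.640e+00] F [ 0.3 -1.3 -0.8] M [-0.19 -0.14  0.02] w 0.0003 q [ 0.23  0.05  1.45 -0.    1.65  1.87]
```

View pics/w3.png

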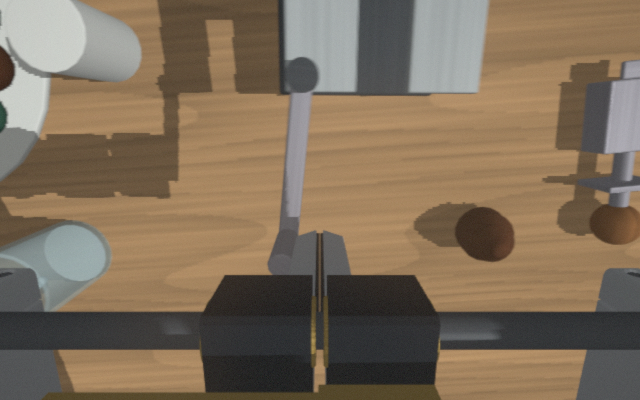

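View pics/s3.png

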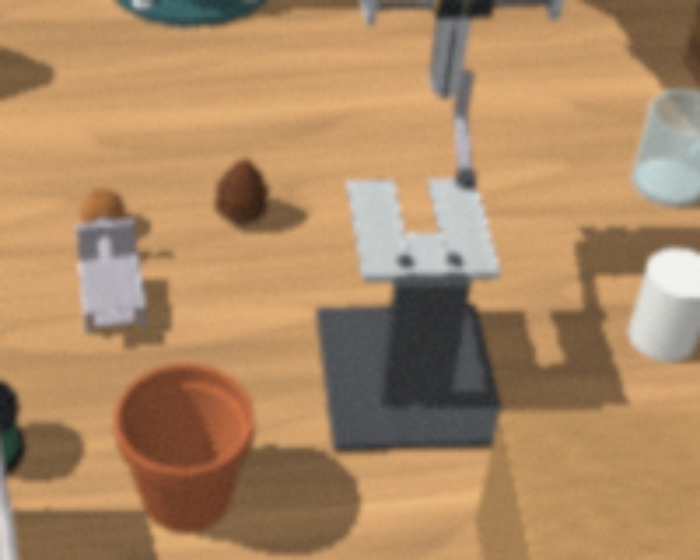

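Request:
{"op": "jog_arm", "data": {
  "moves": [
    [0,0,0,1,5,0,0],
    [0,0,0,1,5,0,0],
    [0,0,0,0,0,0,0],
    [0,0,0,0,-25,0,0],
    [0,0,0,-5,-40,0,0],
    [0,0,0.01,-8,-45,0,94],
    [0,0,0.01,-10,-45,0,94],
    [0,0,0.01,-10,-45,0,94],
    [0,0,0.01,-10,-45,0,94],
    [0,0,0.01,-10,-45,0,94],
    [0,0,0.02,-12,-30,0,94],
    [0,0,0,0,0,0,94]
  ]
}}

```text
time: 7.02
tool_pos: [0.4375, -0.1362, 0.2849]
ee_rot: [-3.141, -0.0, -1.574]
wrist_force: [-0.3, 0.6, -0.4]
width: 0.0672
```

```bash
python3 - <<'E'
from h import *
import pickle
o=st()
c=get_calibration("wrist");im=snapshot("wrist");cv2.imwrite("pics/w4.png",im[:,:,::-1]);pickle.dump(c,open("w4.pkl","wb"))
im=snapshot("top");cv2.imwrite("pics/t4.png",cv2.resize(im[155:275,240:440,::-1],None,fx=4,fy=4))
E
```

```text
t 7.025 tcp [ 0.4375 -0.1362  0.2849] rpy [-3.141 -0.    -1.574] F [-0.3  0.6 -0.4] M [ 0.06  0.01 -0.03] w 0.0672 q [-0.43 -0.12  1.61 -0.    1.65  1.15]
```

View pics/w4.png

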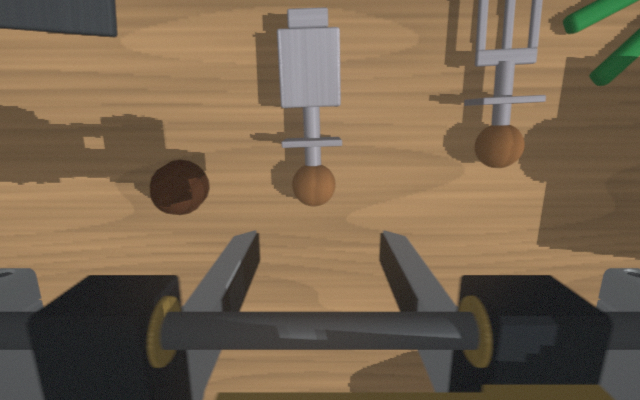

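View pics/t4.png

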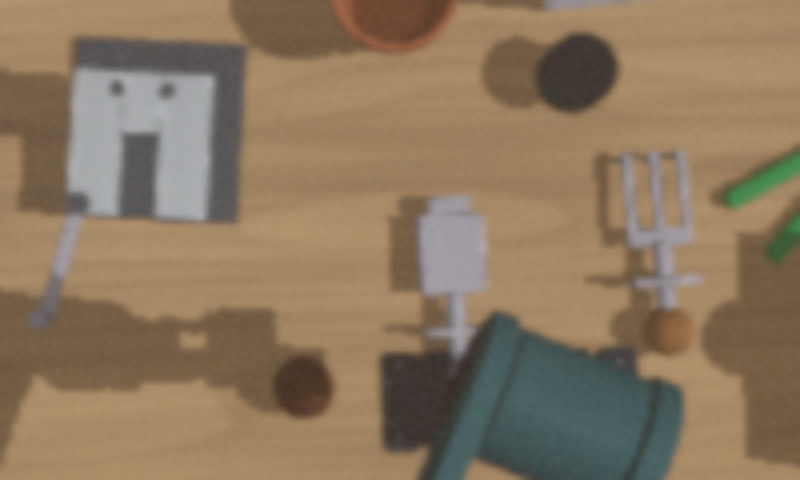

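```bash
python3 - <<'E'
from h import *
import pickle
c=pickle.load(open("w4.pkl","rb"))
for p in [(314,185),(312,143),(308,14),(499,146)]: print(ray(c,p,.022))
E
```

```text
[ 0.43817661 -0.13217222  0.022     ]
[ 0.48046811 -0.13049432  0.022     ]
[ 0.59609967 -0.12784794  0.022     ]
[ 0.47692978 -0.31548953  0.022     ]
```

Request:
{"op": "jog_arm", "data": {
  "moves": [
    [0,0,0,1,3,-40,94],
    [0,0,0,0,0,-45,94],
    [0,0,0,0,0,-45,94],
    [0,0,0,0,0,-30,94],
    [0,0,0,0,0,-15,94],
    [0,0,0,0,0,-5,94],
    [0,0,0,0,0,0,94]
  ]
}}

```text
time: 8.0
tool_pos: [0.4397, -0.1315, 0.1056]
ee_rot: [-3.14, -0.001, -1.569]
wrist_force: [-0.5, -0.2, 0.0]
width: 0.094
```

```bash
python3 - <<'E'
from h import *
o=st()
im=snapshot("wrist");cv2.imwrite("pics/w5.png",im[:,:,::-1])
E
```

```text
t 8.0 tcp [ 0.4397 -0.1315  0.1056] rpy [-3.140e+00 -1.000e-03 -1.569e+00] F [-0.5 -0.2  0. ] M [ 0.02 -0.03  0.03] w 0.094 q [-0.41  0.01  1.85  0.    1.27  1.16]
```

View pics/w5.png

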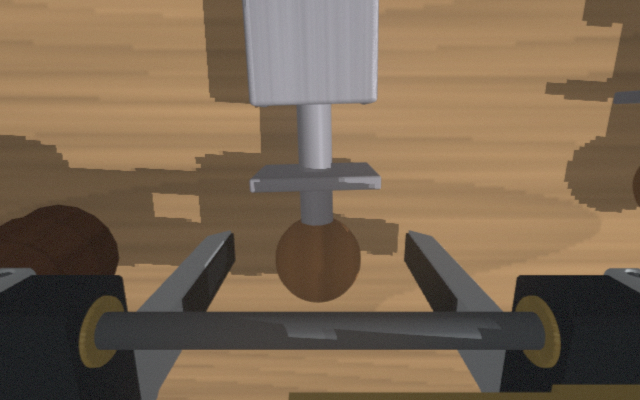

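Request:
{"op": "jog_arm", "data": {
  "moves": [
    [0,0,0,-1,0,-4,94],
    [0,0,0,0,0,0,60],
    [0,0,0,0,0,0,35],
    [0,0,0,0,0,0,35],
    [0,0,0,0,0,0,35],
    [0,0,0,0,0,0,35]
  ]
}}

```text
time: 8.8
tool_pos: [0.438, -0.1315, 0.1007]
ee_rot: [3.142, -0.0, -1.57]
wrist_force: [-0.8, 0.6, -0.4]
width: 0.0476
```

```bash
python3 - <<'E'
from h import *
o=st()
E
```

```text
t 8.8 tcp [ 0.438  -0.1315  0.1007] rpy [ 3.142 -0.    -1.57 ] F [-0.8  0.6 -0.4] M [0.02 0.02 0.01] w 0.0476 q [-0.42  0.02  1.86 -0.    1.26  1.15]
```

Request:
{"op": "jog_arm", "data": {
  "moves": [
    [0,0,0,0,0,0,0],
    [0,0,0,0,0,0,0],
    [0,0,0,0,0,0,0],
    [0,0,0,0,0,10,0],
    [0,0,0,0,0,20,0],
    [0,0,0,0,0,20,0]
  ]
}}

```text
time: 9.55
tool_pos: [0.4377, -0.1315, 0.1511]
ee_rot: [3.141, 0.0, -1.57]
wrist_force: [0.7, -1.0, -3.2]
width: 0.043
```

```bash
python3 - <<'E'
from h import *
o=st()
im=snapshot("wrist");cv2.imwrite("pics/w6.png",im[:,:,::-1])
E
```

```text
t 9.55 tcp [ 0.4377 -0.1315  0.1511] rpy [ 3.141  0.    -1.57 ] F [ 0.7 -1.  -3.2] M [ 0.   -0.09 -0.01] w 0.043 q [-0.42 -0.04  1.81 -0.    1.37  1.15]
```

View pics/w6.png

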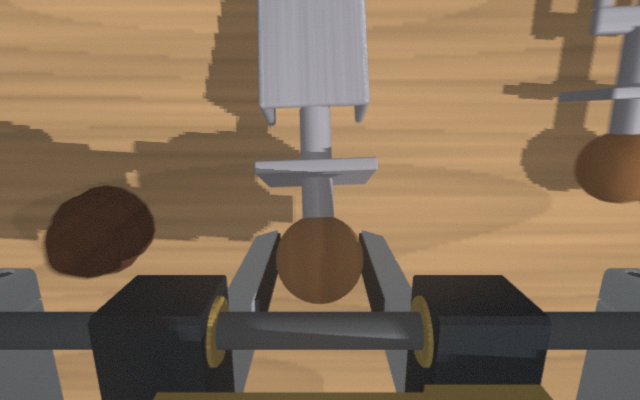

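Gripped and drooping already (scoop end trailing). Lift clear.

Request:
{"op": "jog_arm", "data": {
  "moves": [
    [0,0,0,0,0,25,0],
    [0,0,0,0,0,30,0],
    [0,0,0,0,0,30,0],
    [0,0,0,0,0,30,0],
    [0,0,0,0,0,25,0],
    [0,0,0,0,0,15,0],
    [0,0,0,0,0,0,0],
    [0,0,0,0,0,0,0],
    [0,0,0,0,0,0,0],
    [0,0,0,0,0,0,0]
  ]
}}

```text
time: 10.85
tool_pos: [0.4378, -0.1314, 0.3048]
ee_rot: [3.14, 0.001, -1.57]
wrist_force: [0.1, 0.6, -4.7]
width: 0.0425
```

```bash
python3 - <<'E'
from h import *
o=st()
im=snapshot("wrist");cv2.imwrite("pics/w7.png",im[:,:,::-1])
im=snapshot("scene");cv2.imwrite("pics/s7.png",cv2.resize(im[120:300,200:420,::-1],None,fx=3.3,fy=3.3))
E
```

```text
t 10.85 tcp [ 0.4378 -0.1314  0.3048] rpy [ 3.14e+00  1.00e-03 -1.57e+00] F [ 0.1  0.6 -4.7] M [ 0.01  0.04 -0.01] w 0.0425 q [-0.42 -0.12  1.57 -0.    1.69  1.15]
```

View pics/w7.png

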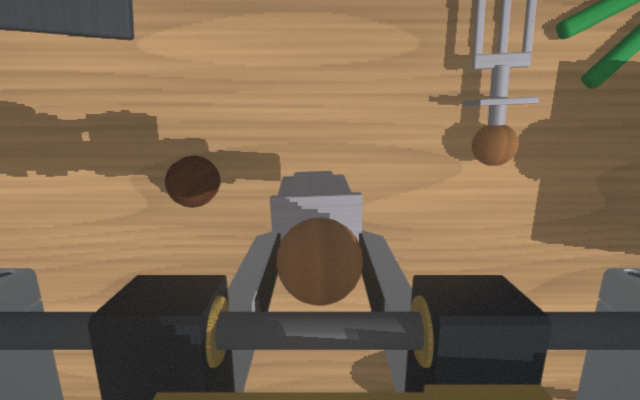

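View pics/s7.png

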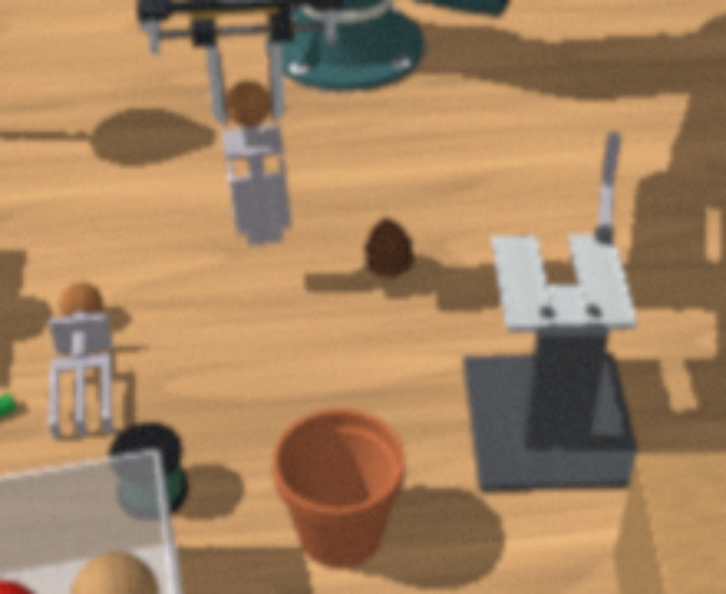

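```bash
python3 - <<'E'
from h import *
c=get_calibration("wrist");o=st();S=get_calibration("scene")
B=np.array(o["tool_pos"])-[0,0,.078]
for t in [0,.1,.2,.3,.4]:
    d=np.array([np.sin(t),0,-np.cos(t)]);n=np.array([np.cos(t),0,np.sin(t)])
    print(t,"tip",np.round(proj(c,B+d*.160)),np.round(proj(S,B+d*.160)),"guard far edge",np.round(proj(c,B+d*.042+n*.022)),"near",np.round(proj(c,B+d*.042-n*.022)),"ballS",np.round(proj(S,B)))
E
```

```text
t 10.95 tcp [ 0.4379 -0.1315  0.3053] rpy [ 3.141  0.    -1.57 ] F [-0.   0.3 -4.8] M [0.   0.02 0.02] w 0.0431 q [-0.42 -0.12  1.57 -0.    1.69  1.15]
0 tip [318. 191.] [278. 190.] guard far edge [317. 197.] near [317. 265.] ballS [274. 150.]
0.1 tip [318. 174.] [278. 193.] guard far edge [317. 191.] near [317. 257.] ballS [274. 150.]
0.2 tip [318. 157.] [278. 195.] guard far edge [317. 186.] near [317. 250.] ballS [274. 150.]
0.3 tip [318. 141.] [278. 197.] guard far edge [317. 181.] near [317. 242.] ballS [274. 150.]
0.4 tip [318. 124.] [278. 199.] guard far edge [317. 177.] near [317. 235.] ballS [274. 150.]
```

Request:
{"op": "jog_arm", "data": {
  "moves": [
    [0,0,0,0,0,0,38],
    [0,0,0,0,0,0,40],
    [0,0,0,0,0,0,40],
    [0,0,0,0,0,0,41],
    [0,0,0,0,0,0,41],
    [0,0,0,0,0,0,42],
    [0,0,0,0,0,0,42]
  ]
}}

```text
time: 11.82
tool_pos: [0.438, -0.1315, 0.3057]
ee_rot: [3.142, -0.0, -1.57]
wrist_force: [-0.6, 0.5, -4.8]
width: 0.0425
```

```bash
python3 - <<'E'
from h import *
o=st()
for i in range(3):
    im=snapshot("wrist"); print(get_obs()["width"])
cv2.imwrite("pics/w8.png",im[:,:,::-1])
a=cv2.cvtColor(im,cv2.COLOR_RGB2GRAY);b=cv2.imread("pics/w7.png",0)
print(cv2.absdiff(a,b)[150:310,260:380].mean())
E
```

```text
t 11.825 tcp [ 0.438  -0.1315  0.3057] rpy [ 3.142 -0.    -1.57 ] F [-0.6  0.5 -4.8] M [0. 0. 0.] w 0.0425 q [-0.42 -0.12  1.57 -0.    1.69  1.15]
0.0426419298765849
0.0426484408605692
0.04279859188129603
2.15515625
```

View pics/w8.png

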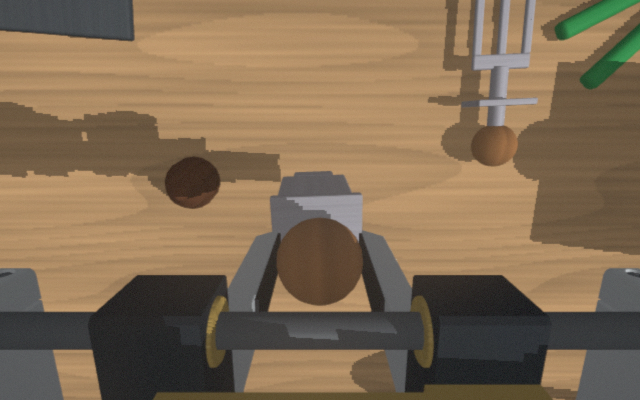

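Request:
{"op": "jog_arm", "data": {
  "moves": [
    [0,0,0,0,0,15,0],
    [0,0,0,0,0,25,0],
    [0,0,0,2,10,15,0],
    [0,0,-0.01,5,20,0,0],
    [0,0,-0.01,7,30,0,0],
    [0,0,-0.01,8,35,0,0],
    [0,0,-0.01,8,35,0,0],
    [0,0,-0.01,8,35,0,0],
    [0,0,-0.01,8,35,0,0],
    [0,0,-0.01,7,30,0,0],
    [0,0,-0.01,6,25,0,0],
    [0,0,-0.01,4,15,0,0]
  ]
}}

```text
time: 13.48
tool_pos: [0.5009, 0.1405, 0.3611]
ee_rot: [3.142, 0.001, -1.658]
wrist_force: [0.5, 0.1, -4.6]
width: 0.0426
```

Request:
{"op": "jog_arm", "data": {
  "moves": [
    [0,0,0,0,0,0,0],
    [0,0,0,0,0,-15,0],
    [0,0,0,0,0,-25,0],
    [0,0,0,0,0,-15,0],
    [0,0,0,0,0,0,0],
    [0,0,0,0,0,0,0]
  ]
}}

```text
time: 14.22
tool_pos: [0.5013, 0.1383, 0.3065]
ee_rot: [-3.14, 0.0, -1.66]
wrist_force: [0.2, -0.6, -4.7]
width: 0.0431
```

```bash
python3 - <<'E'
from h import *
import pickle
o=st()
c=get_calibration("wrist");im=snapshot("wrist");cv2.imwrite("pics/w9.png",im[:,:,::-1]);pickle.dump(c,open("w9.pkl","wb"))
im=snapshot("scene");cv2.imwrite("pics/s9.png",cv2.resize(im[120:280,280:460,::-1],None,fx=3.5,fy=3.5))
E
```

```text
t 14.225 tcp [0.5013 0.1383 0.3065] rpy [-3.14  0.   -1.66] F [ 0.2 -0.6 -4.7] M [-0.04 -0.03  0.  ] w 0.0431 q [ 0.16  0.02  1.43 -0.    1.69  1.82]
```

View pics/w9.png

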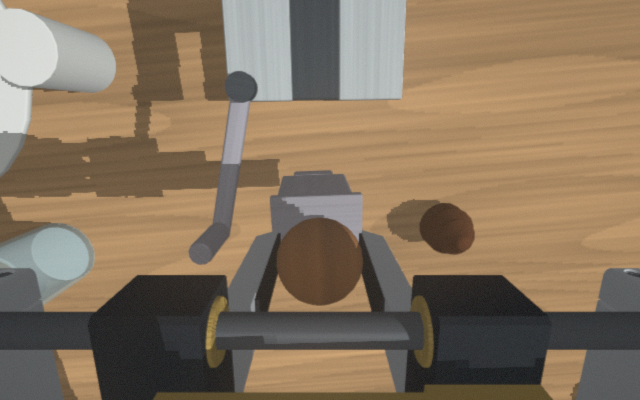

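View pics/s9.png

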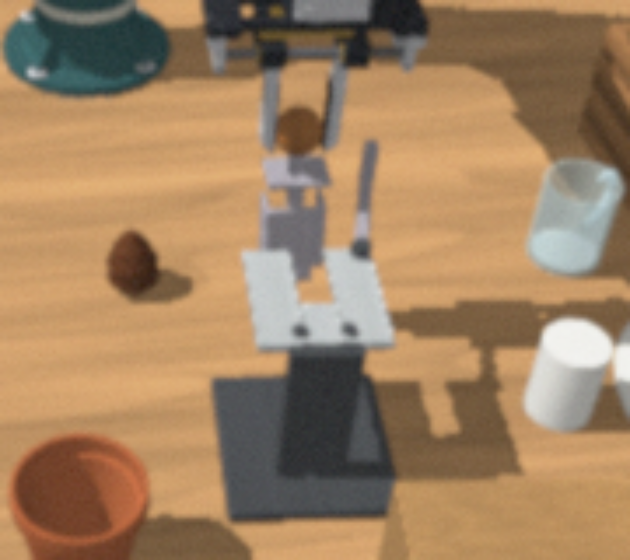

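```bash
python3 - <<'E'
from h import *
import pickle
c=pickle.load(open("w9.pkl","rb"))
a=cv2.imread("pics/w9.png")[0:130,210:420];cv2.imwrite("pics/w9c.png",cv2.resize(a,None,fx=3.7,fy=3.7,interpolation=cv2.INTER_CUBIC))
for p in [(291,98),(340,98),(290,3),(338,3),(223,3),(227,98),(403,97),(404,3)]: print(p,np.round(ray(c,p,.16),4))
print("hinge",ray(c,(241,86),.175))
E
```

```text
(291, 98) [0.5833 0.1476 0.16  ]
(340, 98) [0.5805 0.1166 0.16  ]
(290, 3) [0.6374 0.1422 0.16  ]
(338, 3) [0.6348 0.1137 0.16  ]
(223, 3) [0.641  0.1821 0.16  ]
(227, 98) [0.5869 0.1881 0.16  ]
(403, 97) [0.5775 0.0767 0.16  ]
(404, 3) [0.6313 0.0745 0.16  ]
hinge [0.59188949 0.17504059 0.175     ]
```

View pics/w9c.png

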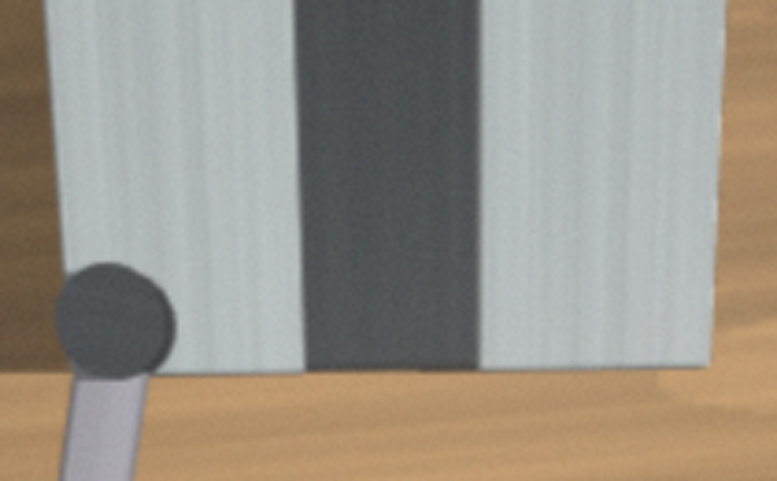

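Request:
{"op": "jog_arm", "data": {
  "moves": [
    [0,0,0,0,0,-6,0],
    [0,0,0,0,0,-4,0],
    [0,0,0,8,-1,0,0],
    [0,0,0,14,-1,0,0],
    [0,0,0,14,-1,0,0],
    [0,0,0,12,-1,0,0],
    [0,0,0,10,-1,0,0],
    [0,0,0,6,0,0,0],
    [0,0,0,0,0,0,0]
  ]
}}

```text
time: 15.45
tool_pos: [0.5653, 0.1335, 0.2955]
ee_rot: [3.141, -0.0, -1.66]
wrist_force: [-0.1, -0.6, -4.4]
width: 0.0426
```

```bash
python3 - <<'E'
from h import *
o=st()
c=get_calibration("wrist");im=snapshot("wrist");cv2.imwrite("pics/w10.png",im[:,:,::-1])
im=snapshot("scene");cv2.imwrite("pics/s10.png",cv2.resize(im[120:280,280:460,::-1],None,fx=3.5,fy=3.5))
E
```

```text
t 15.45 tcp [0.5653 0.1335 0.2955] rpy [ 3.141 -0.    -1.66 ] F [-0.1 -0.6 -4.4] M [0.06 0.01 0.05] w 0.0426 q [ 0.13  0.16  1.31 -0.    1.68  1.79]
```

View pics/w10.png

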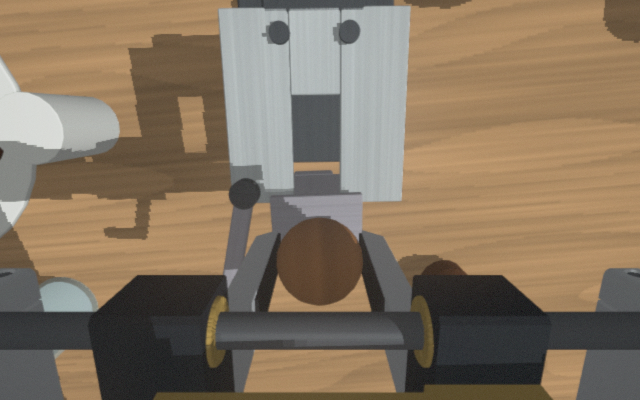

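View pics/s10.png

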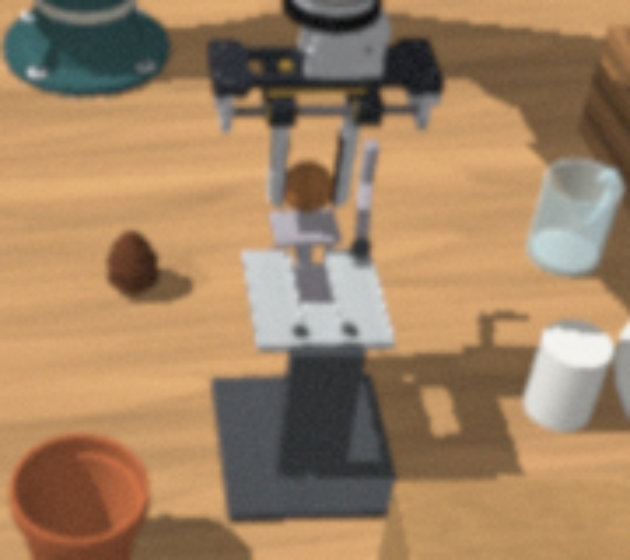

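Request:
{"op": "jog_arm", "data": {
  "moves": [
    [0,0,0,6,0,0,0],
    [0,0,0,10,-1,0,0],
    [0,0,0,10,-1,0,0],
    [0,0,0,10,-1,0,0],
    [0,0,0,10,0,0,0],
    [0,0,0,10,-1,0,0],
    [0,0,0,8,-1,0,0],
    [0,0,0,0,0,0,0]
  ]
}}

```text
time: 16.55
tool_pos: [0.6296, 0.1283, 0.2953]
ee_rot: [3.141, -0.0, -1.66]
wrist_force: [0.2, 0.1, -4.0]
width: 0.0424
```

```bash
python3 - <<'E'
from h import *
o=st()
im=snapshot("wrist");cv2.imwrite("pics/w11.png",im[:,:,::-1])
im=snapshot("scene");cv2.imwrite("pics/s11.png",cv2.resize(im[120:280,280:460,::-1],None,fx=3.5,fy=3.5))
E
```

```text
t 16.55 tcp [0.6296 0.1283 0.2953] rpy [ 3.141 -0.    -1.66 ] F [ 0.2  0.1 -4. ] M [0.01 0.04 0.04] w 0.0424 q [ 0.11  0.3   1.14 -0.    1.7   1.77]
```

View pics/w11.png

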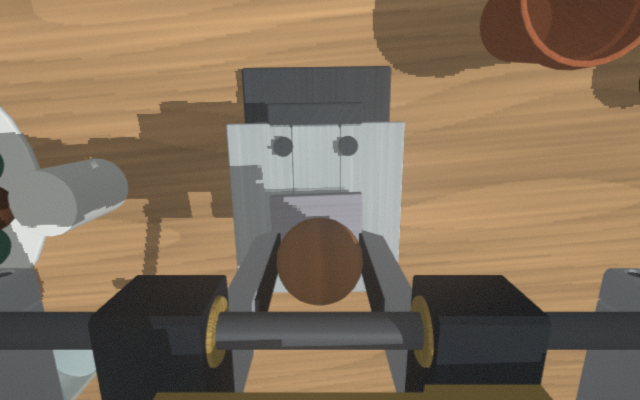

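View pics/s11.png

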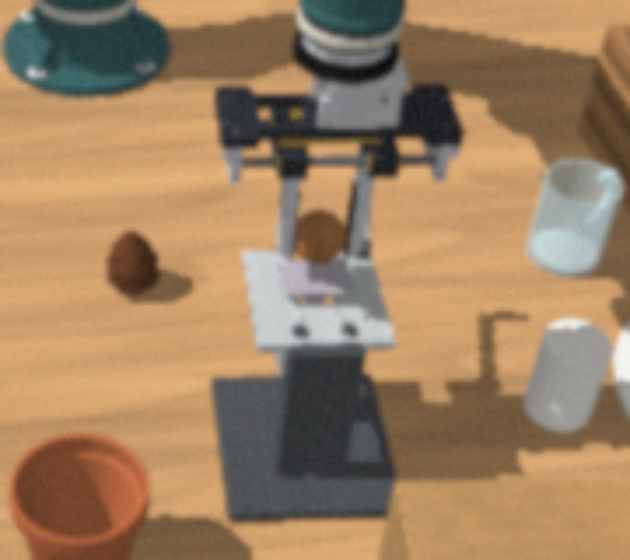

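Request:
{"op": "jog_arm", "data": {
  "moves": [
    [0,0,0,1,0,-3,0],
    [0,0,0,0,0,-3,0],
    [0,0,0,0,0,-2,0],
    [0,0,0,0,0,0,0]
  ]
}}

```text
time: 17.15
tool_pos: [0.6303, 0.1285, 0.289]
ee_rot: [-3.139, 0.0, -1.66]
wrist_force: [0.6, -0.7, -0.4]
width: 0.0429
```

Request:
{"op": "jog_arm", "data": {
  "moves": [
    [0,0,0,0,0,-1,0],
    [0,0,0,0,0,-1,0],
    [0,0,0,0,0,0,0]
  ]
}}

```text
time: 17.52
tool_pos: [0.6309, 0.1285, 0.2886]
ee_rot: [-3.136, 0.001, -1.66]
wrist_force: [1.3, 0.5, 6.0]
width: 0.0428
```

Request:
{"op": "jog_arm", "data": {
  "moves": [
    [0,0,0,0,0,1,0],
    [0,0,0,0,0,0,50],
    [0,0,0,0,0,0,70],
    [0,0,0,0,0,0,70],
    [0,0,0,0,0,0,70]
  ]
}}

```text
time: 18.15
tool_pos: [0.6298, 0.1284, 0.2861]
ee_rot: [3.14, -0.0, -1.66]
wrist_force: [-0.1, -0.0, -0.7]
width: 0.0698
```

```bash
python3 - <<'E'
from h import *
o=st()
im=snapshot("wrist");cv2.imwrite("pics/w12.png",im[:,:,::-1])
im=snapshot("scene");cv2.imwrite("pics/s12.png",cv2.resize(im[120:280,280:460,::-1],None,fx=3.5,fy=3.5))
E
```

```text
t 18.15 tcp [0.6298 0.1284 0.2861] rpy [ 3.14 -0.   -1.66] F [-0.1 -0.  -0.7] M [0.02 0.02 0.02] w 0.0698 q [ 0.11  0.3   1.15 -0.    1.69  1.77]
```

View pics/w12.png

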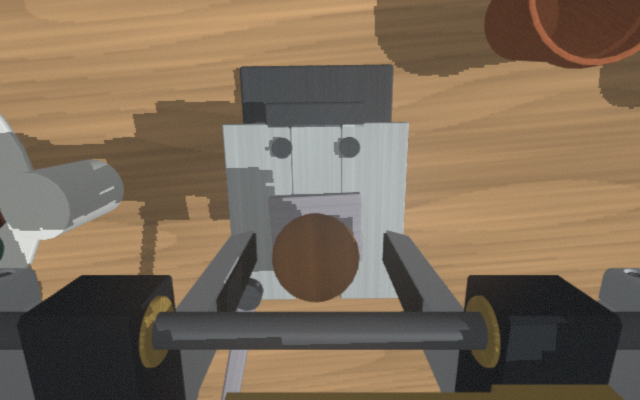

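View pics/s12.png

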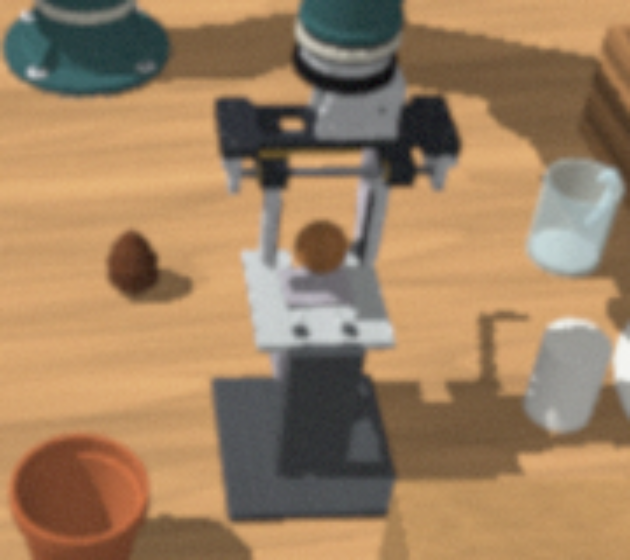

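Request:
{"op": "jog_arm", "data": {
  "moves": [
    [0,0,0,0,0,15,70],
    [0,0,0,0,0,25,70],
    [0,0,0,0,0,30,70],
    [0,0,0,-10,10,5,70],
    [0,0,0,-25,23,0,0],
    [0,0,0,-30,25,0,0],
    [0,0,0,-30,25,0,0],
    [0,0,0,-19,20,0,0],
    [0,0,0,0,0,0,0],
    [0,0,0,0,0,0,0]
  ]
}}

```text
time: 19.5
tool_pos: [0.5159, 0.2314, 0.3614]
ee_rot: [3.141, -0.001, -1.66]
wrist_force: [0.1, -0.2, 0.4]
width: 0.0137
```

```bash
python3 - <<'E'
from h import *
import pickle
o=st()
c=get_calibration("wrist");im=snapshot("wrist");cv2.imwrite("pics/w13.png",im[:,:,::-1]);pickle.dump(c,open("w13.pkl","wb"))
im=snapshot("top");cv2.imwrite("pics/t13.png",cv2.resize(im[155:275,200:360,::-1],None,fx=4,fy=4))
E
```

```text
t 19.5 tcp [0.5159 0.2314 0.3614] rpy [ 3.141e+00 -1.000e-03 -1.660e+00] F [ 0.1 -0.2  0.4] M [0.03 0.   0.01] w 0.0137 q [ 0.32  0.12  1.22 -0.    1.8   1.98]
```

View pics/w13.png

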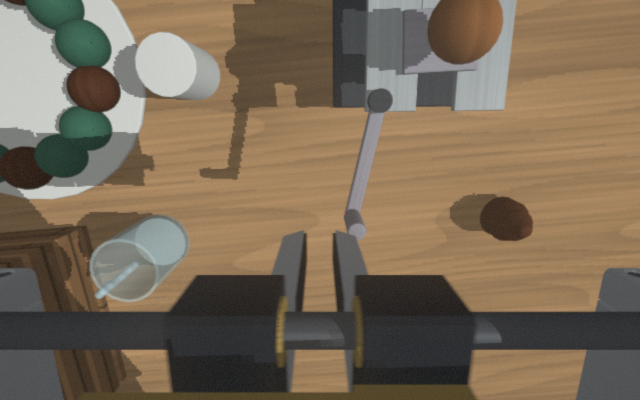

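View pics/t13.png

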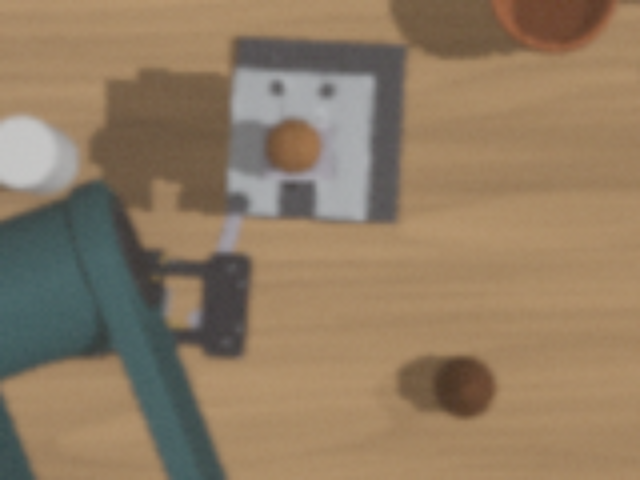

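```bash
python3 - <<'E'
from h import *
import pickle
c=pickle.load(open("w13.pkl","rb"))
p=ray(c,(357,230),.208);h=ray(c,(381,100),.175);print(p,h)
H=np.array([.592,.1755]);x=np.array([.9965,-.083]);y=np.array([.083,.9965])
d=p[:2]-H;print("a",np.arctan2(-d@x,-d@y),np.linalg.norm(d))
P=lambda t:(H+x*-.094*np.sin(t)+y*-.094*np.cos(t))*1000
th=np.linspace(2.13,.13,19);w=np.array([P(t) for t in th]);print(np.round(w[0]),"\n",np.round(np.diff(w,axis=0)).tolist(),w[-1])
E
```

```text
[0.50334968 0.20375692 0.208     ] [0.59222014 0.17681379 0.175     ]
a 1.7962614982415812 0.09304479231391025
[517. 232.] 
 [[-6.0, -9.0], [-5.0, -9.0], [-4.0, -10.0], [-3.0, -10.0], [-1.0, -10.0], [-0.0, -10.0], [1.0, -10.0], [2.0, -10.0], [3.0, -10.0], [4.0, -10.0], [5.0, -9.0], [6.0, -8.0], [7.0, -8.0], [8.0, -7.0], [9.0, -6.0], [9.0, -5.0], [10.0, -4.0], [10.0, -3.0]] [572.12087433  83.63081143]
```

Request:
{"op": "jog_arm", "data": {
  "moves": [
    [0,0,0,1,1,-26,0],
    [0,0,0,0,0,-26,0],
    [0,0,0,0,0,-26,0],
    [0,0,0,0,0,0,0],
    [0,0,0,-6,-9,0,0],
    [0,0,0,-5,-9,0,0],
    [0,0,0,-4,-10,0,0],
    [0,0,0,-3,-10,0,0],
    [0,0,0,-1,-10,0,0],
    [0,0,0,0,-10,0,0],
    [0,0,0,1,-10,0,0],
    [0,0,0,2,-10,0,0]
  ]
}}

```text
time: 21.1
tool_pos: [0.5013, 0.1539, 0.2836]
ee_rot: [-3.141, 0.0, -1.66]
wrist_force: [0.6, 1.7, -0.5]
width: 0.0007
```

```bash
python3 - <<'E'
from h import *
o=st()
im=snapshot("wrist");cv2.imwrite("pics/w14.png",im[:,:,::-1])
E
```

```text
t 21.1 tcp [0.5013 0.1539 0.2836] rpy [-3.141  0.    -1.66 ] F [ 0.6  1.7 -0.5] M [ 0.31 -0.22  0.04] w 0.0007 q [0.19 0.03 1.46 0.   1.64 1.85]
```

View pics/w14.png

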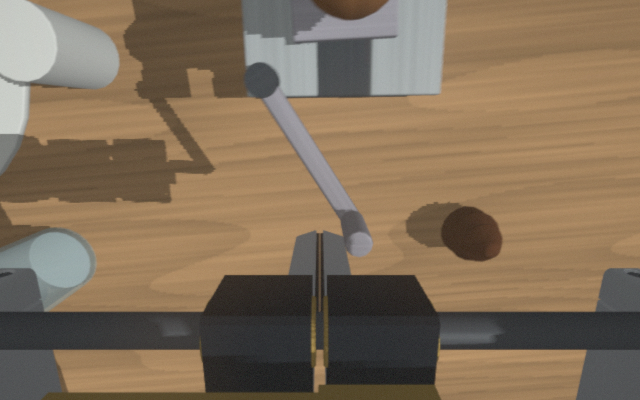

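Request:
{"op": "jog_arm", "data": {
  "moves": [
    [0,0,0,2,-10,0,0],
    [0,0,0,3,-10,0,0],
    [0,0,0,4,-9,0,0],
    [0,0,0,5,-8,0,0],
    [0,0,0,7,-8,0,0],
    [0,0,0,8,-7,0,0],
    [0,0,0,0,0,0,0]
  ]
}}

```text
time: 22.02
tool_pos: [0.5307, 0.1018, 0.2835]
ee_rot: [-3.141, -0.0, -1.661]
wrist_force: [0.3, 0.2, -0.1]
width: 0.0008
```

```bash
python3 - <<'E'
from h import *
o=st()
im=snapshot("wrist");cv2.imwrite("pics/w15.png",im[:,:,::-1])
E
```

```text
t 22.025 tcp [0.5307 0.1018 0.2835] rpy [-3.141 -0.    -1.661] F [ 0.3  0.2 -0.1] M [ 0.05  0.02 -0.01] w 0.0008 q [ 0.08  0.07  1.43 -0.    1.64  1.75]
```

View pics/w15.png

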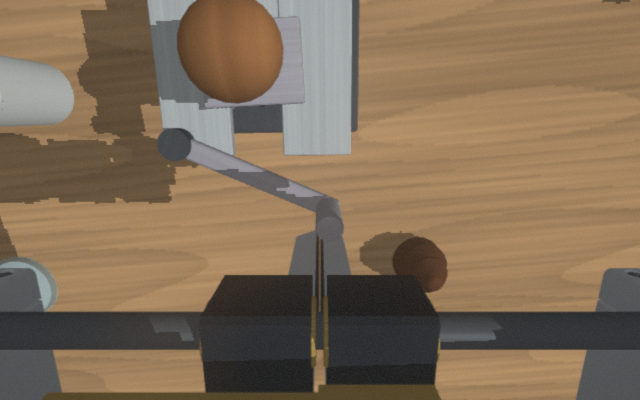

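Request:
{"op": "jog_arm", "data": {
  "moves": [
    [0,0,0,8,-6,0,0],
    [0,0,0,9,-5,0,0],
    [0,0,0,9,-4,0,0],
    [0,0,0,8,-3,0,0],
    [0,0,0,4,0,0,0],
    [0,0,0,0,0,0,0]
  ]
}}

```text
time: 22.82
tool_pos: [0.5684, 0.0844, 0.2836]
ee_rot: [-3.141, -0.0, -1.66]
wrist_force: [0.4, 0.2, -0.4]
width: -0.0
```

```bash
python3 - <<'E'
from h import *
import pickle
o=st()
c=get_calibration("wrist");im=snapshot("wrist");cv2.imwrite("pics/w16.png",im[:,:,::-1]);pickle.dump(c,open("w16.pkl","wb"))
E
```

```text
t 22.825 tcp [0.5684 0.0844 0.2836] rpy [-3.141 -0.    -1.66 ] F [ 0.4  0.2 -0.4] M [ 0.01 -0.    0.04] w -0.0 q [ 0.05  0.15  1.34 -0.    1.65  1.71]
```

View pics/w16.png

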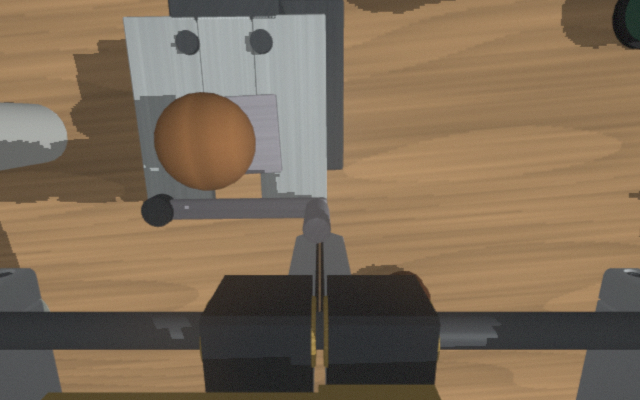

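Request:
{"op": "jog_arm", "data": {
  "moves": [
    [0,0,0,2,0,0,0],
    [0,0,0,1,0,0,0],
    [0,0,0,0,0,0,0]
  ]
}}

```text
time: 23.25
tool_pos: [0.5693, 0.0846, 0.2837]
ee_rot: [3.137, -0.001, -1.66]
wrist_force: [-6.3, 0.3, 2.3]
width: 0.0004
```

Request:
{"op": "jog_arm", "data": {
  "moves": [
    [0,0,0,-5,0,0,0],
    [0,0,0,-20,-3,0,0],
    [0,0,0,-20,-5,30,0],
    [0,0,0,0,0,40,0],
    [0,0,0,0,0,30,0],
    [0,0,0,0,0,0,0]
  ]
}}

```text
time: 24.0
tool_pos: [0.5267, 0.0766, 0.387]
ee_rot: [-3.134, 0.001, -1.66]
wrist_force: [0.6, 0.4, -0.8]
width: 0.0006
```

```bash
python3 - <<'E'
from h import *
import pickle
o=st()
c=get_calibration("wrist");im=snapshot("wrist");cv2.imwrite("pics/w17.png",im[:,:,::-1]);pickle.dump(c,open("w17.pkl","wb"))
im=snapshot("scene");cv2.imwrite("pics/s17.png",cv2.resize(im[120:280,280:460,::-1],None,fx=3.5,fy=3.5))
im=snapshot("top");cv2.imwrite("pics/t17.png",cv2.resize(im[130:280,150:480,::-1],None,fx=2.4,fy=2.4))
E
```

```text
t 24.0 tcp [0.5267 0.0766 0.387 ] rpy [-3.134e+00  1.000e-03 -1.660e+00] F [ 0.6  0.4 -0.8] M [-0.03 -0.05  0.04] w 0.0006 q [ 0.04  0.04  1.25 -0.    1.84  1.7 ]
```

View pics/w17.png

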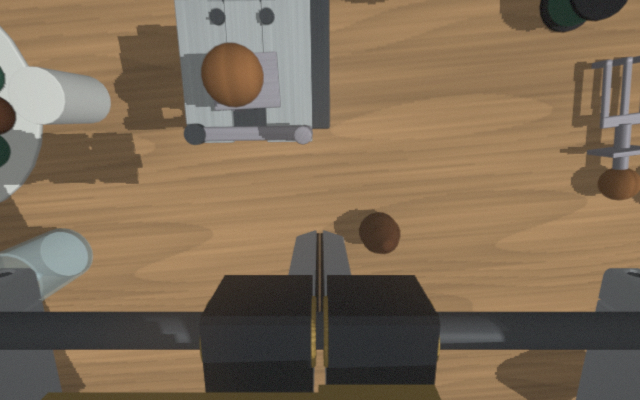

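View pics/s17.png

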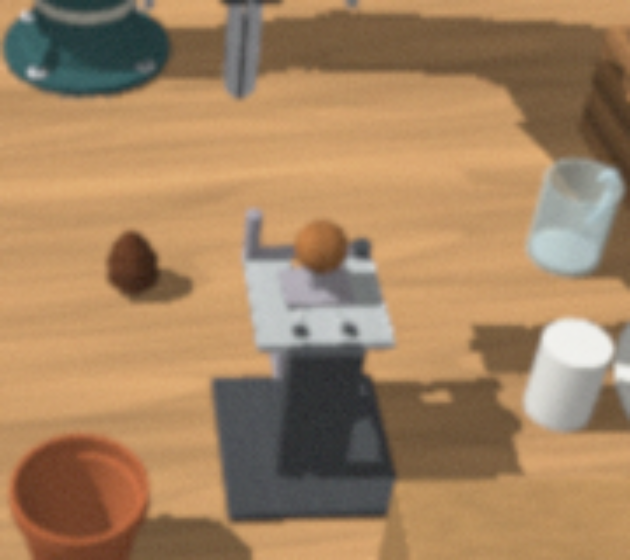

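View pics/t17.png

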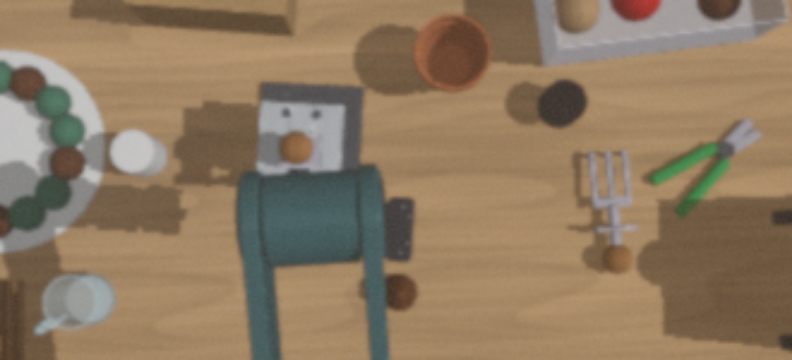

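```bash
python3 - <<'E'
from h import *
import pickle
c=pickle.load(open("w17.pkl","rb"))
p=ray(c,(304,135),.208);h=ray(c,(195,133),.175);b=ray(c,(232.5,75),.206)
x=np.array([.9965,-.083]);y=np.array([.083,.9965])
d=(p-h)[:2];print(p,h,"ball",b,"a",np.arctan2(-d@x,-d@y),np.linalg.norm(d))
close_job()
E
```

```text
[0.58437029 0.08165167 0.208     ] [0.59258741 0.17416952 0.175     ] ball [0.63124608 0.1289422  0.206     ] a 0.005484421931481645 0.09288204384457986
the job is handed in; nothing more can be done
```

The trowel is hanging in the stand's slot by its guard plate, with the keeper swung fully shut. I handed the job in at about 24 s, and no verdict came back.

- **Keeper opened:** I swung it to about 1.80 rad, measured in the wrist image.
- **Pick-up:** I gripped the trowel by its ball and lifted it clear. It swung down during the lift because the grip force here is fixed at about 30 N. The guard plate's position in the wrist image matched plumb.
- **Easing the grip:** I eased it only through the commanded opening, and neither the measured opening nor the trowel changed. I can't confirm the force actually dropped. I then commanded a firm grip again before carrying.
- **Hanging:** I slid the trowel in along the slot and lowered it until the wrist force showed the guard had taken the weight. Then I opened the fingers, and it stayed hanging.
- **Keeper shut:** I pushed the peg until it met the stop at about 6 N, then backed off and raised the arm clear.

**Last checks:**
- The keeper angle measured about 0.005 rad.
- The ball centre was within about 2 mm of being directly over my own estimate of the slot's seat point.
- The bystanders look unmoved in the final top view. The arm partly covers the pine cone there, but the wrist view shows it standing.
- The wrist force was near zero with nothing touched.

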